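Refit the drive key and the upper stone of a flour mill

ROBOT

A 6-joint arm with a two-finger parallel gripper is mounted at the origin on a cart in front of the work surface, level with it; the furniture and walls round the work are solid. World frame = base frame: x ahead of the robot, y to its left, z up, the work surface at z = 0. Lengths are in m, angles in rad, forces in N, time in s.
With the tool pointing down it reaches from about 0.3 to 0.775 m from the base axis. Payload 14.6 kg.
Tool frame: the origin (TCP) lies midway between the tips of the shut fingers; the grasp point (between the pads) lies 19 mm behind it (ctrl.grip_depth is the z of the grasp point in the tool frame, in m); z points along the fingers, y is the line along which they close (so a half turn about z gives the same grasp; the last joint's range is limited). The gripper opens to 94 mm and grips with 3 to 60 N. Pads are 16 mm wide; open, the fingers measure 119 mm over their backs; the gripper's body (75 mm by 177 mm) begins 78 mm behind the grasp point.
Start: joints at [-1.339, 0.3, 1.521, -0, 1.321, -0.067], TCP at [0.162, -0.526, 0.205] pointing down, gripper open.
Joint ranges: [-3.03, 3.03], [-0.79, 2.21], [0.23, 2.52], [-1.04, 4.18], [0, 3.07], [-2.55, 2.55]. Speed limits (rad/s): [2.22, 2.22, 2.57, 3.14, 3.14, 3.14].

INTERFACE

Orientations are given as [roll, pitch, yaw] about the fixed x, y, z axes, in that order (R = Rz(yaw) Ry(pitch) Rx(roll)).
In Python, from station import ctrl gives the robot as it stands. The module is installed in compiled form; this text tells all that it offers.
- The arm moves only by the tool carry_out, never from a script. Its argument "commands" is a list of rows, each a list of 3 entries, a list of its own where there are three numbers: the closure, from 0 (fully open) to 1 (shut), then the shift along the tool's x, y, z in mm, then the turn, a rotation vector about the tool's x, y, z in rad. In form: [[gripper, [tx, ty, tz], [wx, wy, wz]], ...]. A call has 1 to 10 rows; each row shifts and turns the commanded pose from where the row before left it, along the tool's axes as they then stand; what a row does not reach is not made up. A row lasts 1/8 s, in which the tool goes at most 62.5 mm and 10.7 degrees, less where a joint would pass 70% of its speed; a pose out of reach is approached as far as the arm can. A call with a gripper value outside its range is refused whole. The fingers move at their own pace and stop on an object; "squeeze" is the grip in N (left out, the last holds). Time passes only in rows, so rows that do not move let the fingers close. It gives the time, the measured TCP pose, the force, the opening and the grip force at its end, in the units of the state.
- ctrl.get_obs(): the state, without advancing time (a new reading comes with each control period).
- ctrl.camera(name): name is "side" or "top" or "wrist"; returns a dict with "img" (480x640x3 uint8, blue, green, red), "camera_matrix" (3x3 intrinsics, pixels), "rvec" (rotation vector, rad) and "tvec" (3), from world to camera coordinates, as OpenCV has them. Camera axes: x right, y down, z forward; pixel columns grow to the right and rows downward; lengths in m; the calibration is good to about 2 mm. A picture is of the moment at which its call begins. There is no depth.
- ctrl.hand_in(): hands the job in; it is judged then, once.
Trained networks look in the newest picture that a camera, given by its name, has taken for a name from the list of things; names that differ only in an ending like _2 or _b are one class to them, and where a whole thing is asked for, a point or a joint stands for the part that bears it (a point fixed in the world has none). Each returns a list of dicts, best first, with "score" (0 to 1); they miss things now and then, are a little off and sometimes report something else, mostly with a low value. They report only what shows in the picture. A call takes as long as a camera call. They do not tell look-alikes from the thing itself.
- ctrl.outline_of(thing, camera): "region" (480x640 bool, what is visible of it).
- ctrl.place_of(thing, camera): "at" ([x, y, z] in m, in world coordinates, good to about 4 mm: a listed point, or the origin of a listed thing).
The state is a dict: "time_s": time; "qpos": joint angles; "joint_vel": joint speeds; "tau": joint torques, N m; "ee_pos": TCP position; "eef_rot": TCP orientation; "force": force on the tool from outside, world axes, zero at the start; "moment": the same for the moment, N m; "grip_width": finger opening in m; "grip_force": force on a finger pad.
Only numpy, scipy, OpenCV 4.12 (cv2) and the standard library are available. Lean on these libraries where they do the work, as an engineer would, in place of code of your own. Each camera call takes 0.05 s, during which the arm holds its last target. There are 200 camera calls.

TASK

The small flour mill has been cleaned and its grinding stone must go back on. Lower the loose steel drive key into the slot across the end of the upright spindle, which has stopped at some odd angle, until it is fully down, and let go of it; then fit the upper stone over spindle and key with its keyway aligned and press it fully home, flat on the lower stone. The stones chip easily, so feel your way and never force or drop a part, and leave the other things on the worktop where they are.

Things in the scene. Friction and masses are not known exactly. Their poses are not given: they have to be found in the camera images.
- mill: opened table-top flour mill, fixed: square beech housing 160 x 160 x 64 mm, aluminium spout on its front (-x) side; on top a round aluminium chamber, 140 mm across, rim 92 mm above the worktop, round the pale lower stone (100 mm). From the stone's middle rises the steel spindle. Origin: centre of the underside; z up
- mill_seat (a point): on the spindle's axis at the lower stone's top face, 84 mm above the worktop; axes as the mill's. The upper stone's underside lies here when home. Two flat springs on the spindle's sides, square to the slot, stand 2 mm proud from here to 18 mm up and grip the stone's bore: it must be pushed home over this last part, with 3 to 12 N besides its weight
- spindle_end (a point): centre of the spindle's upper end, 34 mm above mill_seat; axes as the mill's. Spindle 24 mm diameter; one slot straight across its end, 12 mm wide, 10 mm deep, open at both sides. The gear holds the spindle: it does not turn by hand, and its angle is not reported: the slot lies along the mill's y axis to within 1.3 rad either way
- drive_key: loose steel key shaped like a staple: 40.4 mm long (x), 10 mm thick (y), 34 mm tall (z), 70 g, standing on its two legs. Origin: centre of its underside, at the feet. Seated, the origin is 12 mm above mill_seat; 22 mm while the web still rides on the spindle's end. Seated, its top 12 mm stay above the spindle's end
- key_web (a point): middle of the key's web underside, 12 mm above the key's origin; axes as the key's. The web (22 mm tall, 10 mm thick, lower 2.5 mm bevelled to 7.4) drops into the spindle's slot; the legs, 7 mm wide, 12 mm long and 26.4 mm apart inside (29 mm at the tapered feet), go down outside the spindle. Fits either way round. Grip across the 10 mm in the top 11 mm
- runner: upper millstone, right way up: pale disc 100 mm diameter, 22 mm thick, with a steel hub 54 mm in diameter standing 28 mm above the disc (50 mm in all), 0.26 to 0.36 kg. Through the hub a 26.4 mm bore, and across it a keyway 12 mm wide, 43.4 mm end to end, along the x axis. Fits either way round. Origin: centre of the underside
- hub_top (a point): centre of the hub's top face, 50 mm above the runner's origin; axes as the runner's. Grip the 54 mm hub across, above the disc. When home, the key's top is 4 mm below this
- hopper: the mill's wooden hopper, a funnel 136 mm wide and 94 mm tall, standing mouth down behind the mill; origin: centre of the underside; leave alone
- jam_jar: jam jar, 62 mm wide, 99 mm tall; origin: centre of the underside; leave alone
- used_mug: spotted mug, 82 mm wide (117 mm with its handle), 91 mm tall; origin: under it; leave alone
- lemon: a lemon, 83 x 58 x 58 mm; origin: on its underside; leave alone
Mind the look-alikes: they are no part of the job. There is more than one size of the runner; the one meant has the size given above.

How it is judged:
By the outcome, as a careful person would: the job done as asked, in the order asked, and still so for the second after the job is handed in, with the robot touching nothing.
It also fails if it takes over 72 s, if anything falls off the work surface, if the arm or the gripper's body presses on something with over 40 N, if the wrist force passes 120 N, or if a joint passes its speed limit or range.

## Working session

There is one attempt and no reset: what is moved stays moved. The work goes in short steps, Python scripts to look and compute and a tool call to move; the robot and the scene stay as the last step left them, time stands still between calls to the robot, and variables do not carry over. Pictures are saved under pics/ and viewed, at most 10 in all, crops included, and the job is handed in when it is done.

Besides the shell and the picture viewer there is one more tool, called by a JSON object that holds its "op" and its "data". carry_out: Moves the arm, as the interface text tells. Its arguments: {"type":"object","properties":{"commands":{"type":"array","items":{"type":"array"}},"squeeze":{"type":"number"}},"required":["commands"]}

```bash
mkdir -p pics
cat > h.py <<'E'
from station import ctrl
import cv2, numpy as np
def P(c): 
    R=cv2.Rodrigues(np.array(c["rvec"],float))[0]; return np.array(c["camera_matrix"]),R,np.array(c["tvec"],float).ravel()
def ray(c,u,v,z):
    K,R,t=P(c); d=R.T@np.linalg.inv(K)@np.array([u,v,1.]); o=-R.T@t
    return o+d*(z-o[2])/d[2]
def px(c,p):
    K,R,t=P(c); q=K@(R@np.array(p,float)+t); return q[:2]/q[2]
E
python3 - <<'E'
from h import *
for n in("top","side"):
    c=ctrl.camera(n); cv2.imwrite(f"pics/{n}0.png",c["img"])
    K,R,t=P(c); print(n,(-R.T@t).round(3),K[0,0])
    for th in("mill","spindle_end","drive_key","key_web","runner","hub_top","hopper","jam_jar","used_mug","lemon"):
        print(th,[(np.round(d["at"],3).tolist(),round(d["score"],2)) for d in ctrl.place_of(th,n)])
o=ctrl.get_obs();print(o["ee_pos"],o["eef_rot"],ctrl.grip_depth,o["time_s"])
E
```

```text
top [-0.345  0.175  1.507] 582.6882229064004
mill [([0.488, -0.027, -0.003], 0.83)]
spindle_end [([0.485, -0.018, 0.118], 0.98)]
drive_key [([0.485, -0.022, 0.082], 0.49), ([0.462, 0.3, 0.001], 0.39)]
key_web [([0.487, -0.02, 0.12], 0.29), ([0.485, -0.019, 0.084], 0.26)]
runner []
hub_top []
hopper [([0.714, 0.02, -0.002], 0.88)]
jam_jar []
used_mug [([0.636, 0.388, 0.002], 0.96)]
lemon [([0.645, 0.168, -0.001], 0.55)]
side [-0.236 -1.098  0.921] 528.8924632436963
mill []
spindle_end []
drive_key []
key_web []
runner [([0.444, -0.26, -0.002], 0.86), ([0.46, -0.404, -0.001], 0.71)]
hub_top [([0.46, -0.401, 0.034], 0.98), ([0.447, -0.258, 0.049], 0.61)]
hopper [([0.715, 0.023, -0.004], 0.85)]
jam_jar [([0.628, -0.18, 0.003], 0.65)]
used_mug []
lemon []
[ 0.16190649 -0.52560656  0.20544803] [-3.14157446e+00  8.23866642e-06  2.98827500e-01] -0.0188 1.1
```

View pics/top0.png

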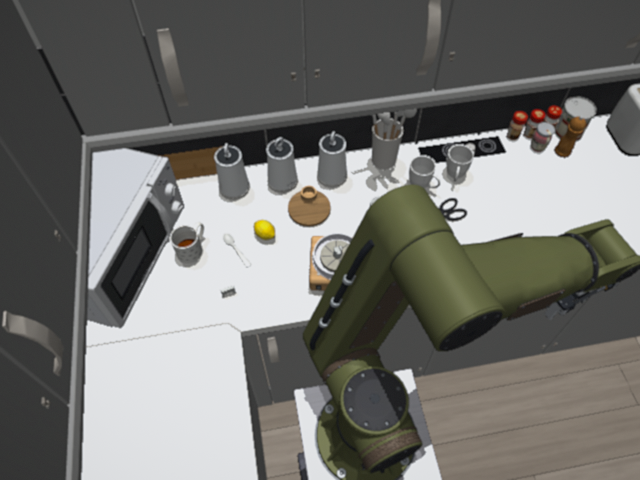

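View pics/side0.png

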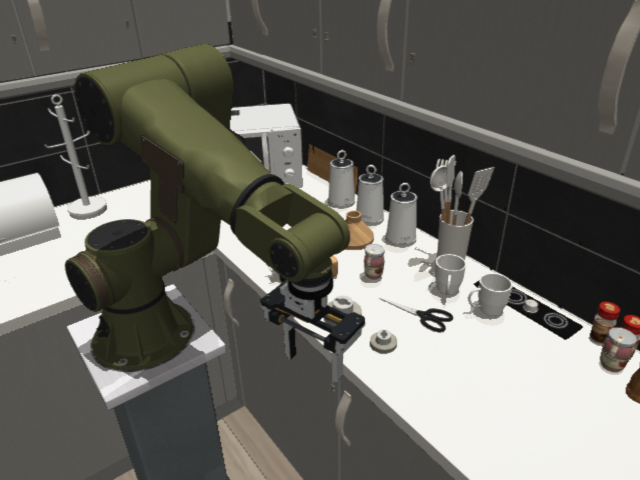

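{"op": "carry_out", "data": {"commands": [[0,[43,-15,-14],[0,0,0]],[0,[43,-15,-14],[0,0,0]],[0,[43,-15,-14],[0,0,0]],[0,[43,-15,-14],[0,0,0]],[0,[43,-15,-14],[0,0,0]],[0,[43,-15,-14],[0,0,0]],[0,[43,-15,-14],[0,0,0]],[0,[0,0,0],[0,0,0]]]}}

```text
time_s: 2.1
ee_pos: [0.4206, -0.3352, 0.3043]
eef_rot: [3.14, -0.001, 0.302]
force: [-0.4, -0.3, 0.1]
grip_width: 0.0937
grip_force: 0.0
```

```bash
python3 - <<'E'
from h import *
o=ctrl.get_obs();print(o["ee_pos"],o["eef_rot"],o["time_s"],o["force"])
c=ctrl.camera("wrist"); K,R,t=P(c); print((-R.T@t).round(3),R.round(2).tolist(),K[0,0])
for th in("runner","hub_top","jam_jar","spindle_end"):
    print(th,[(np.round(d["at"],3).tolist(),round(d["score"],2)) for d in ctrl.place_of(th,"wrist")])
s=ctrl.camera("side"); cr=cv2.resize(s["img"][250:400,270:470],(640,480))
cv2.imwrite("pics/w1.png",c["img"]);cv2.imwrite("pics/s1.png",cr)
for th in("runner","hub_top"):
    print(th,[(np.round(d["at"],3).tolist(),round(d["score"],2)) for d in ctrl.place_of(th,"side")])
E
python3 -c "
import cv2,numpy as np
cv2.imwrite('pics/ws1.png',cv2.resize(np.vstack([cv2.imread('pics/w1.png'),cv2.imread('pics/s1.png')]),(400,600)))"
```

```text
[ 0.42055298 -0.33519892  0.30426824] [ 3.14043035e+00 -9.87776648e-04  3.02170510e-01] 2.1 [-0.39678785 -0.29831799  0.07977569]
[ 0.498 -0.311  0.484] [[0.3, -0.95, 0.0], [-0.92, -0.29, 0.28], [-0.26, -0.08, -0.96]] 369.52428381075197
runner [([0.46, -0.406, -0.003], 0.91), ([0.447, -0.256, 0.001], 0.58), ([0.486, -0.025, 0.088], 0.18)]
hub_top [([0.446, -0.257, 0.049], 0.84), ([0.457, -0.401, 0.035], 0.82)]
jam_jar []
spindle_end [([0.488, -0.027, 0.117], 0.73)]
runner [([0.444, -0.256, -0.001], 0.83), ([0.459, -0.401, -0.004], 0.8)]
hub_top [([0.462, -0.404, 0.031], 0.97), ([0.445, -0.26, 0.048], 0.69)]
```

View pics/ws1.png

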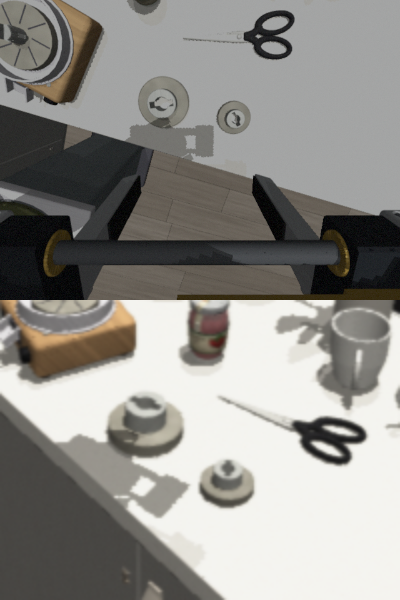

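Candidates for the runner: large disc at wrist px (261,163), whose hub top is 49 mm high, at (0.446,-0.257); small one at px (373,187), hub top 34 mm, at (0.46,-0.403). The first fits the 100 mm / 50 mm description. Next I look at the spindle from close by.

{"op": "carry_out", "data": {"commands": [[0,[14,-40,20],[0,0,0]],[0,[14,-40,20],[0,0,0]],[0,[14,-40,20],[0,0,0]],[0,[14,-40,20],[0,0,0]],[0,[14,-40,24],[0,0,0]],[0,[14,-40,30],[0,0,0]],[0,[13,-39,30],[0,0,0]],[0,[0,0,0],[0,0,0]]]}}

```text
time_s: 3.5
ee_pos: [0.4281, -0.0398, 0.1378]
eef_rot: [-3.14, 0.003, 0.301]
force: [-0.3, -0.3, 0.2]
grip_width: 0.0939
grip_force: 0.0
```

Run:
```python
from h import *
o=ctrl.get_obs();print(o["ee_pos"],o["eef_rot"],o["time_s"],o["force"])
c=ctrl.camera("wrist"); cv2.imwrite("pics/w2.png",c["img"])
for th in("mill","spindle_end"):
    print(th,[(np.round(d["at"],4).tolist(),round(d["score"],2)) for d in ctrl.place_of(th,"wrist")])
print(px(c,[.487,-.022,.118]))
u,v=px(c,[.487,-.022,.118]).astype(int)
cv2.imwrite("pics/w2c.png",cv2.resize(c["img"][v-40:v+40,u-50:u+50],(800,640),interpolation=cv2.INTER_CUBIC)[:600]); print(u-50,v-40)
```

```text
[ 0.42812719 -0.03983687  0.13784781] [-3.13994381e+00  2.87375364e-03  3.01249578e-01] 3.5 [-0.27914046 -0.34184088  0.18632467]
mill []
spindle_end [([0.4846, -0.024, 0.116], 0.93)]
[315.61327053 174.31164994]
265 134
```

View pics/w2c.png

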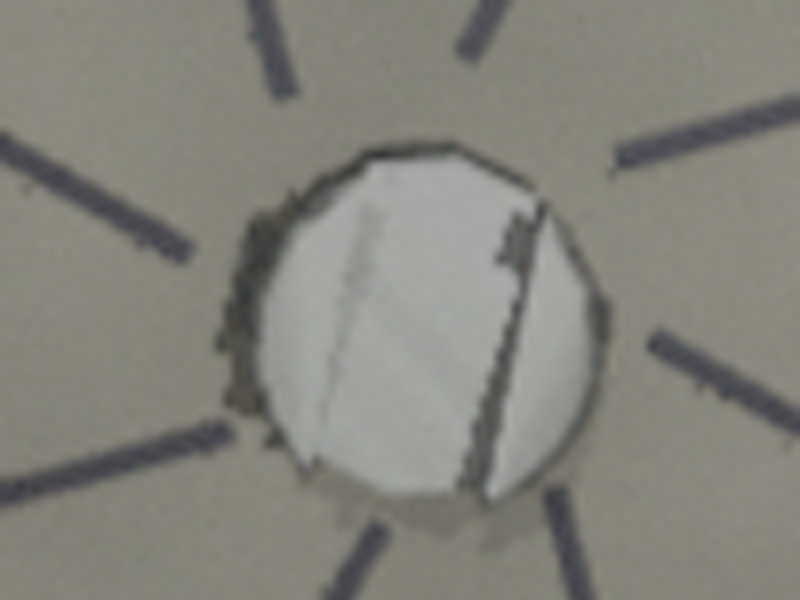

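The crop shows the spindle's end, circle centred near full-image px (318.8,174.6). The slot's right edge runs (333.1,159)→(325.9,196.5) and its left edge (311.9,157.8)→(304.1,191.8).

Run:
```python
from h import *
c=ctrl.camera("wrist")
f=lambda x,y: ray(c,265+x/8-.44,134+y/8-.44,.118)
print("centre",f(431,324), [f(*p).round(4).tolist() for p in((258,324),(605,324),(431,148),(431,500))])
for a,b in(((545,200),(487,500)),((375,190),(313,462))):
    A,B=f(*a),f(*b); d=A-B; n=np.array([-d[1],d[0]])/np.hypot(*d[:2]); print(np.arctan2(d[1],d[0]), n@(f(431,324)-A)[:2])
t=ctrl.camera("top"); cv2.imwrite("pics/t2.png",t["img"])
for th in("drive_key","key_web","mill"): print(th,[(np.round(d["at"],4).tolist(),round(d["score"],2)) for d in ctrl.place_of(th,"top")])
o=ctrl.get_obs();print(o["qpos"])
```

```text
centre [ 0.48900817 -0.02613947  0.118     ] [[0.4856, -0.015, 0.118], [0.4925, -0.0374, 0.118], [0.5, -0.0227, 0.118], [0.4776, -0.0297, 0.118]]
0.1164501460283064 0.005970381187431877
0.06717228110727576 -0.00568040446304859
drive_key [([0.4632, 0.3005, 0.0002], 0.67)]
key_web [([0.4667, 0.2993, 0.0135], 0.56)]
mill [([0.4848, -0.0279, -0.0001], 0.71)]
[-1.82752186e-01  1.06628118e-01  1.91678374e+00 -2.76347267e-05
  1.11735037e+00  1.09039332e+00]
```

{"op": "carry_out", "data": {"commands": [[0,[9,-39,-20],[0,0,0]],[0,[9,-39,-10],[0,0,0]],[0,[9,-39,0],[0,0,0]],[0,[9,-39,0],[0,0,0]],[0,[10,-39,0],[0,0,0]],[0,[10,-39,10],[0,0,0]],[0,[10,-40,20],[0,0,0]],[0,[10,-40,20],[0,0,0]],[0,[0,0,0],[0,0,0]]]}}

```text
time_s: 5.03
ee_pos: [0.4087, 0.2822, 0.1181]
eef_rot: [3.141, 0.002, 0.301]
force: [-0.6, 0.0, 1.2]
grip_width: 0.0943
grip_force: 0.0
```

Run:
```python
from h import *
o=ctrl.get_obs();print(o["ee_pos"],o["eef_rot"],o["time_s"],o["force"])
c=ctrl.camera("wrist"); cv2.imwrite("pics/w3.png",c["img"])
for th in("drive_key","key_web"):
    print(th,[(np.round(d["at"],4).tolist(),round(d["score"],2)) for d in ctrl.place_of(th,"wrist")])
r=ctrl.outline_of("drive_key","wrist")
for d in r: 
    ys,xs=np.nonzero(d["region"]); print(d["score"],xs.min(),xs.max(),ys.min(),ys.max())
u,v=px(c,[.465,.3,.034]).astype(int)
u-=50;v-=37
cv2.imwrite("pics/w3c.png",cv2.resize(c["img"][v:v+75,u:u+100],(800,600),interpolation=cv2.INTER_CUBIC)); print(u,v)
```

```text
[0.4086794  0.28217698 0.11812339] [3.14119018e+00 2.27603317e-03 3.01018557e-01] 5.025 [-0.58275363  0.02098028  1.22086987]
drive_key [([0.4615, 0.2998, -0.0027], 0.66)]
key_web [([0.4624, 0.3007, 0.0165], 0.75)]
0.61 285 342 160 180
264 131
```

View pics/w3c.png

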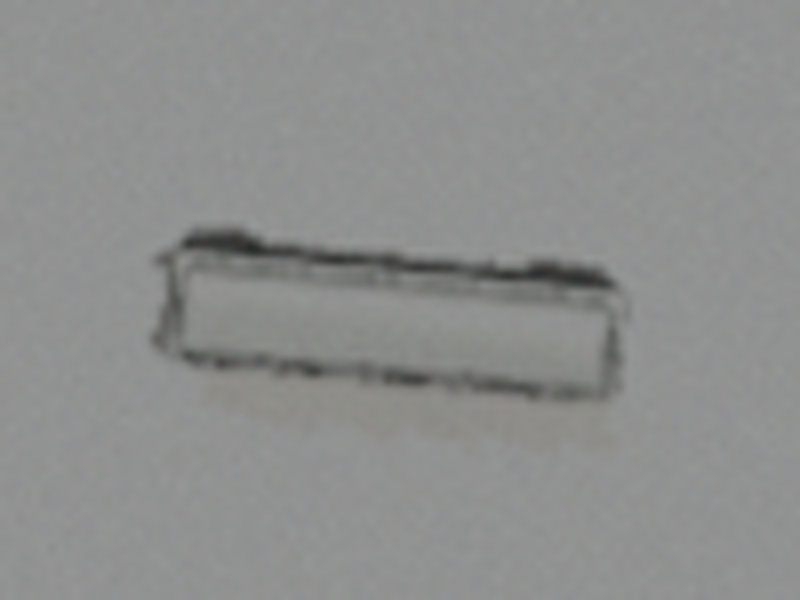

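The key shows end-on from above: its top face has corners near crop (180,262),(618,297),(612,395),(180,355), which gives a centre at full px about (313.6,171.5).

```bash
cat >> h.py <<'E'
def tool(dest,yaw=None):
    "shift in tool axes, mm, to world TCP dest; turn wz to get yaw"
    o=ctrl.get_obs(); from scipy.spatial.transform import Rotation as Ro
    R=Ro.from_euler('xyz',o["eef_rot"]); s=R.inv().apply(np.array(dest)-o["ee_pos"])*1000
    print("shift",s.round(1),"wz",None if yaw is None else round(o["eef_rot"][2]-yaw,3), "now",np.round(o["ee_pos"],4),np.round(o["eef_rot"],3),o["time_s"])
E
python3 - <<'E'
from h import *
c=ctrl.camera("wrist")
f=lambda x,y: ray(c,264+x/8-.44,131+y/8-.44,.034)
C=[f(*p) for p in((180,262),(618,297),(612,395),(180,355))]
m=np.mean(C,0); print(m)
for a,b in((0,1),(3,2),(0,3),(1,2)):
    d=C[b]-C[a]; print(np.arctan2(d[1],d[0]),np.hypot(*d[:2]))
tool([m[0],m[1],.10])
print(ctrl.get_obs()["qpos"])
E
```

```text
[0.46417216 0.29788512 0.034     ]
-1.3510632341892033 0.03877033060206193
-1.3642039957456342 0.038618009999591016
-2.8645745509563176 0.00810514701540581
-2.8860121861126857 0.00860483545711484
shift [57.  -1.  20.2] wz None now [0.41   0.2802 0.1202] [-3.141e+00 -1.000e-03  2.970e-01] 5.275
[ 5.25802467e-01  2.72897675e-01  1.76731319e+00 -6.34981617e-05
  1.10028097e+00  1.79915111e+00]
```

{"op": "carry_out", "data": {"commands": [[0.6,[28,0,0],[0,0,0]],[0.6,[29,-1,0],[0,0,0]],[0.6,[0,0,0],[0,0,-0.186]],[0.6,[0,0,0],[0,0,-0.186]],[0.6,[0,0,0],[0,0,-0.186]],[0.6,[0,0,0],[0,0,-0.186]],[0.6,[0,0,0],[0,0,-0.186]],[0.6,[0,0,0],[0,0,-0.186]],[0.6,[0,0,0],[0,0,-0.186]],[0.6,[0,0,0],[0,0,-0.186]]]}}

```text
time_s: 6.52
ee_pos: [0.4641, 0.2979, 0.1202]
eef_rot: [3.141, -0.0, 1.792]
force: [0.3, -0.3, -0.1]
grip_width: 0.0378
grip_force: 0.0
```

Run:
```python
from h import *
c=ctrl.camera("wrist"); t=ctrl.camera("top")
for th in("drive_key","key_web"):
  for n in("wrist","top"):
    print(th,[(np.round(d["at"],4).tolist(),round(d["score"],2)) for d in ctrl.place_of(th,n)])
print(ray(t,228,238,0),ray(t,248,265,0))
tool([.464,.298,.015],1.787)
u,v=px(c,[.464,.298,.034]); print(u,v, px(c,[.464,.298+.02,.034]))
cv2.imwrite("pics/w4.png",c["img"][100:480])
```

```text
drive_key [([0.4624, 0.3035, -0.0041], 0.8)]
drive_key [([0.4626, 0.3004, -0.0006], 0.65)]
key_web [([0.4609, 0.3002, 0.0147], 0.73)]
key_web [([0.4649, 0.3008, 0.0171], 0.56)]
[ 6.56989954e-01  2.82810746e-01 -2.22044605e-16] [0.55049767 0.23353039 0.        ]
shift [-5.000e-01  1.000e-01  1.047e+02] wz -0.004 now [0.4638 0.2984 0.1197] [ 3.141 -0.     1.783] 6.825
312.9937481146919 247.7394068910013 [318.92525385 222.37970837]
```

View pics/w4.png

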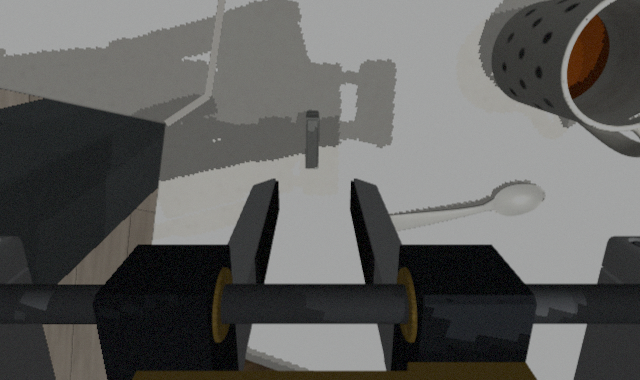

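Run:
```python
from h import *
c=ctrl.camera("wrist"); g=cv2.cvtColor(c["img"],6)
for v in range(206,274): print(v,g[v,302:324:2].tolist())
print([px(c,[.463,y,.034]).round(1).tolist() for y in(.28,.3,.32)])
```

```text
206 [117, 114, 116, 111, 113, 117, 115, 115, 114, 113, 115]
207 [114, 117, 117, 117, 115, 117, 112, 116, 113, 115, 115]
208 [113, 117, 114, 117, 116, 115, 117, 116, 114, 118, 115]
209 [116, 114, 115, 114, 117, 114, 114, 117, 115, 118, 115]
210 [115, 113, 116, 113, 104, 106, 115, 115, 116, 114, 115]
211 [115, 104, 111, 85, 75, 79, 86, 90, 99, 116, 116]
212 [115, 90, 90, 54, 55, 55, 55, 56, 78, 115, 116]
213 [106, 91, 71, 53, 53, 56, 52, 51, 69, 115, 116]
214 [92, 94, 75, 48, 58, 52, 54, 49, 74, 114, 116]
215 [91, 91, 70, 56, 55, 47, 52, 54, 72, 114, 117]
216 [92, 94, 67, 58, 50, 54, 55, 55, 65, 114, 116]
217 [89, 90, 61, 51, 56, 56, 52, 52, 63, 115, 114]
218 [91, 88, 69, 76, 74, 72, 78, 73, 76, 115, 103]
219 [92, 87, 84, 92, 82, 81, 81, 84, 87, 108, 90]
220 [94, 89, 87, 76, 79, 73, 75, 81, 91, 95, 94]
221 [92, 89, 84, 80, 83, 84, 89, 85, 86, 95, 95]
222 [93, 94, 79, 91, 91, 92, 97, 92, 82, 93, 90]
223 [93, 90, 82, 89, 95, 95, 94, 92, 82, 92, 92]
224 [92, 91, 80, 94, 93, 92, 96, 94, 82, 92, 93]
225 [92, 89, 76, 91, 95, 94, 94, 93, 75, 92, 92]
226 [93, 93, 73, 93, 94, 96, 96, 91, 71, 93
[... 1795 characters left out ...]
77, 73, 71, 93, 160, 158]
263 [159, 160, 85, 74, 73, 70, 74, 72, 93, 160, 159]
264 [160, 160, 87, 73, 72, 74, 74, 74, 121, 160, 159]
265 [157, 160, 86, 72, 70, 74, 73, 68, 136, 159, 161]
266 [159, 159, 87, 72, 75, 72, 75, 73, 134, 158, 160]
267 [160, 159, 82, 70, 71, 90, 119, 77, 135, 160, 161]
268 [158, 161, 98, 71, 70, 94, 135, 108, 132, 158, 159]
269 [161, 159, 141, 120, 111, 115, 129, 129, 145, 161, 162]
270 [162, 159, 158, 153, 147, 148, 150, 152, 154, 160, 160]
271 [160, 159, 159, 160, 159, 161, 159, 160, 160, 162, 161]
272 [160, 159, 159, 159, 161, 160, 161, 157, 163, 159, 160]
273 [159, 157, 161, 158, 158, 160, 161, 160, 158, 159, 161]
[[307.1, 270.4], [312.6, 245.9], [318.3, 220.4]]
```

{"op": "carry_out", "data": {"commands": [[0.6,[1.5,-1.6,30],[0,0,0]],[0.6,[0,0,30],[0,0,0]],[0.6,[0,0,20],[0,0,0]],[0.6,[0,0,10],[0,0,0]],[0.6,[0,0,5],[0,0,0]],[0.6,[0,0,0],[0,0,0]],[1,[0,0,0],[0,0,0]],[1,[0,0,0],[0,0,0]],[1,[0,0,0],[0,0,0]],[1,[0,0,0],[0,0,0]]], "squeeze": 20}}

```text
time_s: 8.12
ee_pos: [0.4619, 0.2999, 0.0247]
eef_rot: [3.141, -0.0, 1.787]
force: [-0.9, -0.2, 1.3]
grip_width: 0.0096
grip_force: 20.0
```

Run:
```python
from h import *
o=ctrl.get_obs(); print(o["ee_pos"],o["eef_rot"],o["force"],o["grip_width"],o["grip_force"])
c=ctrl.camera("wrist"); cv2.imwrite("pics/w5.png",c["img"])
```

```text
[0.46185705 0.29990823 0.0246852 ] [ 3.14117102e+00 -1.12442313e-04  1.78680632e+00] [-0.88334761 -0.23095542  1.25043751] 0.009645250463943421 19.99831259250641
```

{"op": "carry_out", "data": {"commands": [[1,[0,0,-25],[0,0,0]],[1,[0,0,-60],[0,0,0.1]],[1,[0,0,-60],[0,0,0.18]],[1,[0,0,0],[0,0,0.18]],[1,[0,0,0],[0,0,0.18]],[1,[0,0,0],[0,0,0.18]],[1,[0,0,0],[0,0,0.18]],[1,[0,0,0],[0,0,0.18]],[1,[0,0,0],[0,0,0.18]],[1,[0,0,0],[0,0,0.18]]]}}

```text
time_s: 9.43
ee_pos: [0.4616, 0.2998, 0.1693]
eef_rot: [3.142, 0.0, 0.241]
force: [-0.3, -0.1, -1.1]
grip_width: 0.0094
grip_force: 20.0
```

{"op": "carry_out", "data": {"commands": [[1,[0,45,0],[0,0,0.14]],[1,[0,45,0],[0,0,0]],[1,[0,45,0],[0,0,0]],[1,[0,45,0],[0,0,0]],[1,[0,45,0],[0,0,0]],[1,[0,40,0],[0,0,0]],[1,[0,30,0],[0,0,0]],[1,[-8,20,0],[0,0,0]],[1,[0,0,0],[0,0,0]]]}}

```text
time_s: 10.55
ee_pos: [0.4933, -0.014, 0.1694]
eef_rot: [-3.142, 0.0, 0.105]
force: [-0.5, -0.3, -0.1]
grip_width: 0.0097
grip_force: 20.0
```

Run:
```python
from h import *
tool([.4869,-.0245,.148],.10); o=ctrl.get_obs(); print(o["force"],o["grip_width"],o["qpos"])
c=ctrl.camera("wrist"); print(px(c,[.489,-.026,.118]))
cv2.imwrite("pics/w6.png",cv2.resize(c["img"][150:330,200:440],(800,600)))
```

```text
shift [-7.4  9.8 21.4] wz 0.005 now [ 0.4933 -0.014   0.1694] [-3.142  0.     0.105] 10.55
[-0.51246195 -0.29670844 -0.0948681 ] 0.009679152721272684 [-1.02593596e-01  2.08766594e-01  1.72267187e+00 -1.84114578e-05
  1.21041132e+00  1.36328322e+00]
[332.09865875 271.43557657]
```

View pics/w6.png

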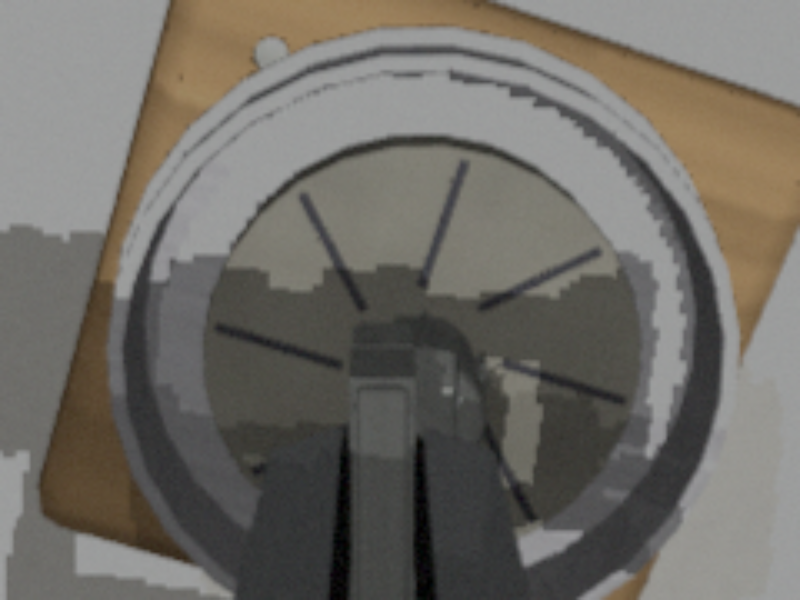

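{"op": "carry_out", "data": {"commands": [[1,[-7.4,9.8,0],[0,0,0.005]],[1,[0,0,10],[0,0,0]],[1,[0,0,8],[0,0,0]],[1,[0,0,4],[0,0,0]],[1,[0,0,3],[0,0,0]],[1,[0,0,2],[0,0,0]],[1,[0,0,2],[0,0,0]],[1,[0,0,0],[0,0,0]]]}}

```text
time_s: 11.6
ee_pos: [0.4872, -0.0236, 0.1404]
eef_rot: [-3.142, 0.0, 0.102]
force: [0.1, 1.0, -0.4]
grip_width: 0.0099
grip_force: 20.0
```

{"op": "carry_out", "data": {"commands": [[1,[0,0,2],[0,0,0]],[1,[0,0,2],[0,0,0]],[1,[0,0,2],[0,0,0]],[1,[0,0,2],[0,0,0]],[1,[0,0,1],[0,0,0]],[1,[0,0,0],[0,0,0]]]}}

```text
time_s: 12.35
ee_pos: [0.4872, -0.0236, 0.1314]
eef_rot: [-3.142, 0.0, 0.102]
force: [0.0, -0.2, -1.3]
grip_width: 0.0096
grip_force: 20.0
```

{"op": "carry_out", "data": {"commands": [[1,[0,0,1],[0,0,0]],[1,[0,0,1],[0,0,0]],[1,[0,0,0],[0,0,0]]]}}

```text
time_s: 12.72
ee_pos: [0.4871, -0.0236, 0.1294]
eef_rot: [-3.142, 0.0, 0.102]
force: [-1.6, 0.1, -0.7]
grip_width: 0.0095
grip_force: 20.0
```

{"op": "carry_out", "data": {"commands": [[1,[0,0,1.5],[0,0,0]],[1,[0,0,1.5],[0,0,0]],[1,[0,0,0],[0,0,0]]]}}

```text
time_s: 13.1
ee_pos: [0.4871, -0.0236, 0.1262]
eef_rot: [-3.142, 0.0, 0.102]
force: [-0.8, -0.3, -1.5]
grip_width: 0.0101
grip_force: 20.0
```

{"op": "carry_out", "data": {"commands": [[1,[0,0,1.5],[0,0,0]],[1,[0,0,1.5],[0,0,0]],[1,[0,0,0],[0,0,0]]]}}

```text
time_s: 13.48
ee_pos: [0.4871, -0.0236, 0.1233]
eef_rot: [-3.142, 0.0, 0.102]
force: [-1.7, -0.2, -1.6]
grip_width: 0.01
grip_force: 20.0
```

{"op": "carry_out", "data": {"commands": [[1,[0,0,1],[0,0,0]],[1,[0,0,1],[0,0,0]],[1,[0,0,0.4],[0,0,0]],[1,[0,0,0],[0,0,0]]]}}

```text
time_s: 13.98
ee_pos: [0.4872, -0.0237, 0.121]
eef_rot: [3.142, 0.0, 0.102]
force: [-1.8, -0.5, -0.2]
grip_width: 0.0102
grip_force: 20.0
```

{"op": "carry_out", "data": {"commands": [[1,[0,0,0.5],[0,0,0]],[1,[0,0,0],[0,0,0]]]}}

```text
time_s: 14.22
ee_pos: [0.4872, -0.0236, 0.1207]
eef_rot: [3.142, -0.0, 0.102]
force: [-3.1, -1.1, 4.0]
grip_width: 0.0099
grip_force: 20.0
```

{"op": "carry_out", "data": {"commands": [[0.6,[0,0,0],[0,0,0]],[0.6,[0,0,0],[0,0,0]],[0.6,[0,0,0],[0,0,0]],[0.6,[0,0,-10],[0,0,0]],[0.6,[0,0,-40],[0,0,0]],[0.6,[-30,0,0],[0,0,0]],[0.6,[-30,0,0],[0,0,0]],[0.6,[0,0,0],[0,0,0]]]}}

```text
time_s: 15.22
ee_pos: [0.4268, -0.0298, 0.1715]
eef_rot: [3.141, -0.001, 0.101]
force: [-0.3, -1.0, 0.2]
grip_width: 0.0375
grip_force: 0.0
```

Run:
```python
from h import *
o=ctrl.get_obs(); print(o["force"],o["grip_width"]); tool([.386,-.257,.12])
c=ctrl.camera("wrist")
for th in("drive_key","key_web","spindle_end"):
    print(th,[(np.round(d["at"],4).tolist(),round(d["score"],2)) for d in ctrl.place_of(th,"wrist")])
u,v=px(c,[.488,-.024,.130]).astype(int); u-=40;v-=30; print(u,v)
cv2.imwrite("pics/w7.png",cv2.resize(c["img"][v:v+60,u:u+80],(800,600),interpolation=cv2.INTER_CUBIC))
```

```text
[-0.28778795 -0.96692894  0.17370827] 0.037544158712559186
shift [-63.6 221.8  51.5] wz None now [ 0.4268 -0.0298  0.1715] [ 3.141e+00 -1.000e-03  1.010e-01] 15.225
drive_key [([0.4863, -0.0251, 0.0955], 0.95)]
key_web [([0.484, -0.0202, 0.1095], 0.7)]
spindle_end [([0.4835, -0.0245, 0.1153], 0.67)]
275 140
```

View pics/w7.png

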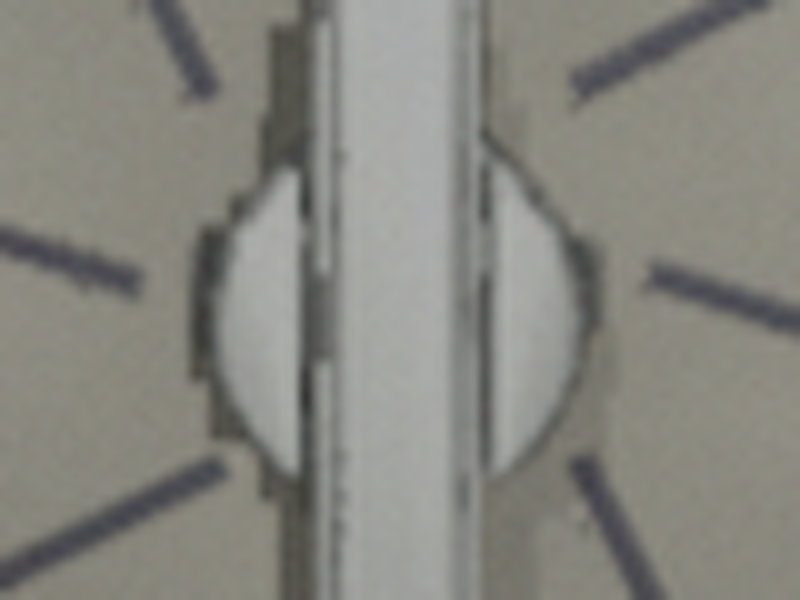

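The key is seated with its edges vertical in the image, so key yaw equals tool yaw at 0.101. The spindle's circle is centred near crop (401,320), full px (315.1,172). Now to the runner.

{"op": "carry_out", "data": {"commands": [[0.2,[-8,45,0],[0,0,0]],[0.2,[-14,45,0],[0,0,0]],[0.2,[-14,45,0],[0,0,0]],[0.2,[-14,45,10],[0,0,0]],[0.2,[-14,42,20],[0,0,0]],[0.2,[0,0,21],[0,0,0]],[0.2,[0,0,0],[0,0,0]]]}}

```text
time_s: 16.3
ee_pos: [0.3861, -0.257, 0.1183]
eef_rot: [-3.139, 0.002, 0.101]
force: [0.3, 0.1, -0.3]
grip_width: 0.0753
grip_force: 0.0
```

Run:
```python
from h import *
tool([.386,-.257,.12])
c=ctrl.camera("wrist")
for th in("runner","hub_top"):
    print(th,[(np.round(d["at"],4).tolist(),round(d["score"],2)) for d in ctrl.place_of(th,"wrist")])
u,v=px(c,[.446,-.257,.05]).astype(int); u-=60;v-=45; print(u,v)
cv2.imwrite("pics/w8raw.png",c["img"])
cv2.imwrite("pics/w8.png",cv2.resize(c["img"][v:v+90,u:u+120],(800,600),interpolation=cv2.INTER_CUBIC))
```

```text
shift [-0.1 -0.  -1.7] wz None now [ 0.3861 -0.257   0.1183] [-3.139e+00  2.000e-03  1.010e-01] 16.3
runner [([0.4499, -0.2568, 0.0024], 0.88), ([0.4586, -0.407, -0.0036], 0.82)]
hub_top [([0.459, -0.401, 0.0336], 0.98), ([0.4467, -0.2576, 0.0519], 0.94)]
264 124
```

View pics/w8.png

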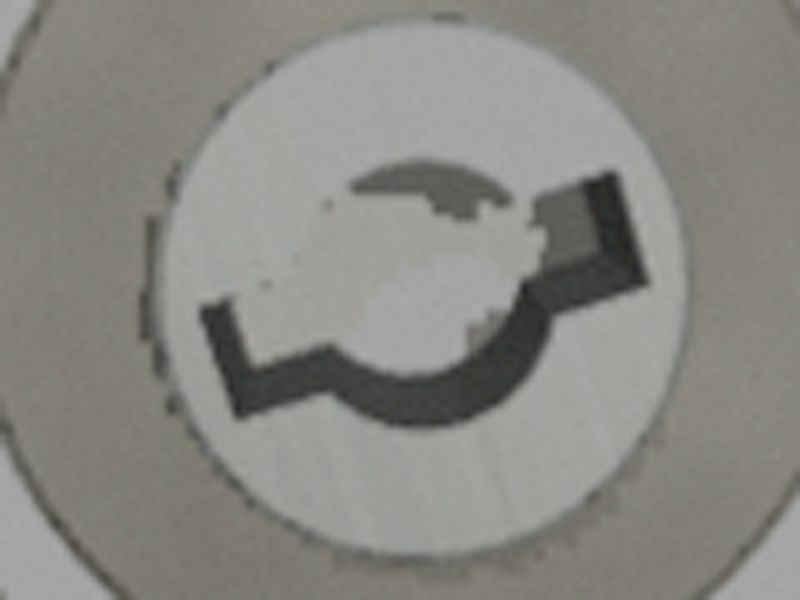

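The keyway corners lie at crop (612,170),(650,285),(238,418),(200,308), and the hub circle is centred near (426,290). Hub diameter and keyway length are checked against the given sizes below.

Run:
```python
from h import *
c=ctrl.camera("wrist"); s=120/800
f=lambda x,y: ray(c,264+x*s-.43,124+y*s-.43,.05)
C=[f(*p) for p in((612,170),(650,285),(238,418),(200,308))]
for a,b in((3,0),(2,1),(0,1),(3,2)):
    d=C[b]-C[a]; print(round(np.arctan2(d[1],d[0]),3),np.hypot(*d[:2]).round(4))
print("kc",np.mean(C,0)); h=f(426,290); print("hub",h, np.linalg.norm(f(162,290)-f(690,290)),np.linalg.norm(f(426,20)-f(426,558)))
y=ctrl.get_obs()["eef_rot"][2]; e=np.array([.0016,.00205])
B=lambda y:e[0]*np.array([np.cos(y),np.sin(y)])+e[1]*np.array([np.sin(y),-np.cos(y)])
print("hub corrected",h[:2]-B(y))
# gripper-camera fixed offset: spindle from w7 pose: reconstruct via relative TCP shift
d=np.array([.4268,-.0298,.1715])-ctrl.get_obs()["ee_pos"]
sp=ray(c,275+40.1-.45,140+32-.45,.118-d[2])[:2]+d[:2]; print("spindle",sp,sp-B(y))
print(ctrl.get_obs()["qpos"])
```

```text
-1.151 0.0429
-1.158 0.0433
-2.683 0.0119
-2.715 0.0116
kc [ 0.44828204 -0.25894162  0.05      ]
hub [ 0.4489018  -0.25911415  0.05      ] 0.05265391845191771 0.052786957621263945
hub corrected [ 0.44709999 -0.25723906]
spindle [ 0.48636479 -0.0235782 ] [ 0.48456298 -0.02170311]
[-6.64952801e-01  2.05175620e-01  1.85231326e+00  1.26878223e-05
  1.08286863e+00  8.03095084e-01]
```

{"op": "carry_out", "data": {"commands": [[0,[30,3.1,0],[0,0,0]],[0,[30.6,3.1,0],[0,0,0]],[0,[0,0,35],[0,0,0]],[0,[0,0,30],[0,0,0]],[0,[0,0,17],[0,0,0]],[0,[0,0,10],[0,0,0]],[0.3,[0,0,0],[0,0,0]],[1,[0,0,0],[0,0,0]],[1,[0,0,0],[0,0,0]],[1,[0,0,0],[0,0,0]]], "squeeze": 6}}

```text
time_s: 17.75
ee_pos: [0.4476, -0.2573, 0.028]
eef_rot: [3.141, -0.001, 0.102]
force: [0.3, -2.8, 0.9]
grip_width: 0.0574
grip_force: 1.3
```

{"op": "carry_out", "data": {"commands": [[1,[0,0,0],[0,0,0]],[1,[0,0,0],[0,0,0]],[1,[0,0,0],[0,0,0]]]}}

```text
time_s: 18.12
ee_pos: [0.4476, -0.2573, 0.0278]
eef_rot: [3.141, -0.001, 0.102]
force: [-0.2, -0.3, 6.4]
grip_width: 0.055
grip_force: 6.0
```

{"op": "carry_out", "data": {"commands": [[0,[0,0,0],[0,0,0]],[0,[0,0,0],[0,0,0]],[0,[0,0,0],[0,0,0]],[0,[0,0,0],[0,0,-0.17]],[0,[0,0,0],[0,0,-0.17]],[0,[0,0,0],[0,0,-0.17]],[0,[0,0,0],[0,0,-0.17]],[0,[0,0,0],[0,0,-0.17]],[0,[0,0,0],[0,0,-0.17]],[0,[0,0,0],[0,0,-0.17]]]}}

```text
time_s: 19.38
ee_pos: [0.4473, -0.257, 0.0274]
eef_rot: [-3.141, -0.0, 1.297]
force: [0.0, -1.0, -1.2]
grip_width: 0.0939
grip_force: 0.0
```

{"op": "carry_out", "data": {"commands": [[0,[0,0,0],[0,0,-0.17]],[0,[0,0,0],[0,0,-0.17]],[0.3,[0,0,0],[0,0,-0.04]],[1,[0,0,0],[0,0,0]],[1,[0,0,0],[0,0,0]],[1,[0,0,0],[0,0,0]],[1,[0,0,0],[0,0,0]],[1,[0,0,0],[0,0,0]]]}}

```text
time_s: 20.38
ee_pos: [0.4474, -0.2571, 0.0276]
eef_rot: [3.142, 0.0, 1.672]
force: [1.0, 0.4, 0.4]
grip_width: 0.0552
grip_force: 6.0
```

{"op": "carry_out", "data": {"commands": [[1,[0,0,0],[0,0,0]],[1,[0,0,-10],[0,0,0]],[1,[0,0,-30],[0,0,0]],[1,[0,0,-40],[0,0,0]],[1,[0,0,-40],[0,0,0]],[1,[0,0,-40],[0,0,0]],[1,[0,0,0],[0,0,0]]], "squeeze": 35}}

```text
time_s: 21.25
ee_pos: [0.4482, -0.2577, 0.1906]
eef_rot: [3.138, 0.003, 1.672]
force: [0.3, -0.8, -3.9]
grip_width: 0.0544
grip_force: 35.0
```

Run:
```python
from h import *
o=ctrl.get_obs();print(o["force"],o["grip_width"],o["grip_force"],o["moment"]); tool([.4866,-.0236,.19],2.923)
c=ctrl.camera("wrist"); p=o["ee_pos"]
q=px(c,p+[0,0,.0224]); print(q, [np.round(d["at"],4).tolist() for d in ctrl.place_of("hub_top","wrist")])
u=int(q[0])-80;v=int(q[1])-70; print(u,v)
cv2.imwrite("pics/w9.png",cv2.resize(c["img"][v:v+120,u:u+160],(800,600),interpolation=cv2.INTER_CUBIC))
```

```text
[ 0.3259829  -0.78080144 -3.92273118] 0.05439162861999209 34.99910781159997 [ 0.02905306 -0.07898252  0.01596729]
shift [2.29e+02 6.18e+01 1.00e-01] wz -1.251 now [ 0.4482 -0.2577  0.1906] [3.138e+00 3.000e-03 1.672e+00] 21.25
[312.82337037 315.51749553] [[0.4609, -0.4002, 0.0358], [0.4444, -0.2575, 0.2154]]
232 245
```

View pics/w9.png

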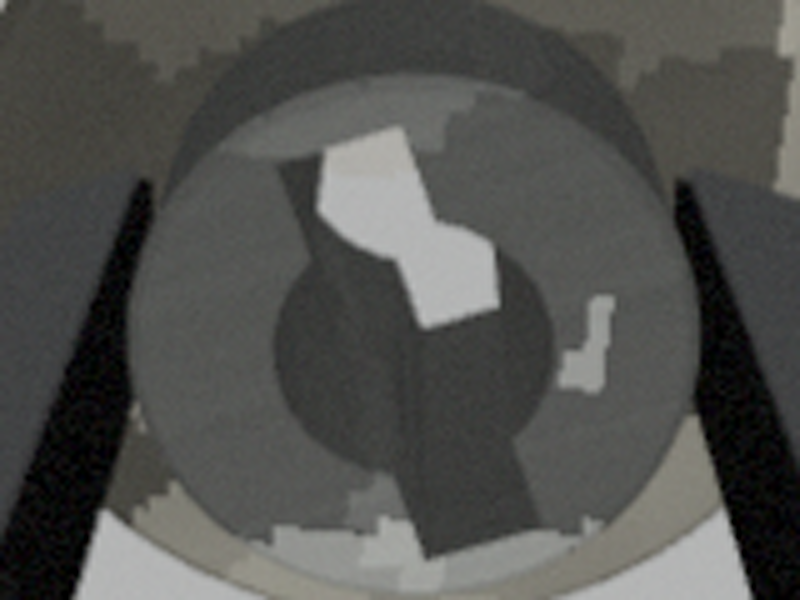

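The hub top in hand shows keyway corners at crop (278,168),(402,125),(545,525),(430,558), with hub edges at x 130 and 700. From these I compute keyway yaw relative to the tool and the centre offset.

Run:
```python
from h import *
c=ctrl.camera("wrist"); o=ctrl.get_obs(); z=o["ee_pos"][2]+.0224
f=lambda x,y: ray(c,232+x/5-.4,245+y/5-.4,z)
C=[f(*p) for p in((278,168),(402,125),(545,525),(430,558))]
for a,b in((3,0),(2,1),(0,1),(3,2)):
    d=C[b]-C[a]; print(round(np.arctan2(d[1],d[0])%np.pi,3),np.hypot(*d[:2]).round(4))
m=np.mean(C,0)[:2]-o["ee_pos"][:2]; y=o["eef_rot"][2]
print("offset in tool",m@[np.cos(y),np.sin(y)],m@[np.sin(y),-np.cos(y)],"yaw",y)
```

```text
2.004 0.043
1.995 0.0434
0.454 0.0121
0.419 0.0117
offset in tool -0.00014327214248940762 0.0012363917921306578 yaw 1.6717495578284116
```

{"op": "carry_out", "data": {"commands": [[1,[20,5,0],[0,0,0]],[1,[39,11,0],[0,0,0]],[1,[40,11,0],[0,0,0]],[1,[40,11,0],[0,0,0]],[1,[40,11,0],[0,0,0]],[1,[30,8,0],[0,0,0]],[1,[20,5,0],[0,0,0]],[1,[0,0,0],[0,0,-0.1]],[1,[0,0,0],[0,0,-0.16]],[1,[0,0,0],[0,0,-0.16]]]}}

```text
time_s: 22.65
ee_pos: [0.4853, -0.0219, 0.1866]
eef_rot: [-3.14, -0.001, 2.098]
force: [0.1, 0.2, -2.3]
grip_width: 0.0544
grip_force: 35.0
```

{"op": "carry_out", "data": {"commands": [[1,[0,0,0],[0,0,-0.16]],[1,[0,0,0],[0,0,-0.16]],[1,[0,0,0],[0,0,-0.16]],[1,[0,0,0],[0,0,-0.16]],[1,[0,0,0],[0,0,-0.1]],[1,[0,0,0],[0,0,-0.083]],[1,[0,0,0],[0,0,0]],[1,[0,0,0],[0,0,0]]]}}

```text
time_s: 23.65
ee_pos: [0.4857, -0.0226, 0.1871]
eef_rot: [-3.142, -0.001, 2.913]
force: [-0.1, 1.0, -3.2]
grip_width: 0.0545
grip_force: 35.0
```

Run:
```python
from h import *
o=ctrl.get_obs(); print(o["force"],o["moment"],o["qpos"],o["grip_width"]); tool([.4866,-.0234,.160],2.915)
```

```text
[-0.1424735   0.95506743 -3.20257147] [ 0.07690115 -0.20529396 -0.02805567] [-1.21823951e-01  1.74839220e-01  1.71979746e+00  9.01398346e-05
  1.24775666e+00 -1.46428457e+00] 0.0545372646210763
shift [-1.1 -0.6 27.1] wz -0.002 now [ 0.4857 -0.0226  0.1871] [-3.142e+00 -1.000e-03  2.913e+00] 23.65
```

{"op": "carry_out", "data": {"commands": [[1,[-1.1,-0.6,10],[0,0,0]],[1,[0,0,10],[0,0,0]],[1,[0,0,5],[0,0,0]],[1,[0,0,0],[0,0,0]],[1,[0,0,2],[0,0,0]],[1,[0,0,2],[0,0,0]],[1,[0,0,1],[0,0,0]],[1,[0,0,0],[0,0,0]]]}}

```text
time_s: 24.65
ee_pos: [0.4869, -0.0238, 0.1575]
eef_rot: [-3.142, -0.0, 2.915]
force: [0.8, -0.0, -1.8]
grip_width: 0.054
grip_force: 35.0
```

{"op": "carry_out", "data": {"commands": [[1,[0,0,1],[0,0,0]],[1,[0,0,1],[0,0,0]],[1,[0,0,0],[0,0,0]]]}}

```text
time_s: 25.02
ee_pos: [0.4869, -0.0239, 0.1555]
eef_rot: [3.142, -0.0, 2.915]
force: [0.5, 0.7, -2.6]
grip_width: 0.0546
grip_force: 35.0
```

{"op": "carry_out", "data": {"commands": [[1,[0,0,1],[0,0,0]],[1,[0,0,1],[0,0,0]],[1,[0,0,0],[0,0,0]]]}}

```text
time_s: 25.4
ee_pos: [0.4868, -0.0238, 0.1534]
eef_rot: [-3.142, -0.0, 2.915]
force: [0.4, 0.4, -2.5]
grip_width: 0.0544
grip_force: 35.0
```

{"op": "carry_out", "data": {"commands": [[1,[0,0,2],[0,0,0]],[1,[0,0,2],[0,0,0]],[1,[0,0,2],[0,0,0]],[1,[0,0,1],[0,0,0]],[1,[0,0,0],[0,0,0]]]}}

```text
time_s: 26.02
ee_pos: [0.4868, -0.0238, 0.1465]
eef_rot: [3.142, -0.0, 2.915]
force: [-1.2, 0.6, -2.1]
grip_width: 0.0545
grip_force: 35.0
```

{"op": "carry_out", "data": {"commands": [[1,[0,0,1],[0,0,0]],[1,[0,0,1],[0,0,0]],[1,[0,0,1],[0,0,0]],[1,[0,0,0],[0,0,0]]]}}

```text
time_s: 26.52
ee_pos: [0.4868, -0.0239, 0.1434]
eef_rot: [3.142, -0.0, 2.915]
force: [0.2, 0.5, -2.3]
grip_width: 0.0543
grip_force: 35.0
```

{"op": "carry_out", "data": {"commands": [[1,[0,0,2],[0,0,0]],[1,[0,0,2],[0,0,0]],[1,[0,0,2],[0,0,0]],[1,[0,0,2],[0,0,0]],[1,[0,0,2],[0,0,0]],[1,[0,0,2],[0,0,0]],[1,[0,0,0],[0,0,0]]]}}

```text
time_s: 27.4
ee_pos: [0.4868, -0.0238, 0.1314]
eef_rot: [-3.142, -0.0, 2.915]
force: [-0.0, -0.0, -2.5]
grip_width: 0.0543
grip_force: 35.0
```

{"op": "carry_out", "data": {"commands": [[1,[0,0,1],[0,0,0]],[1,[0,0,1],[0,0,0]],[1,[0,0,1],[0,0,0]],[1,[0,0,0],[0,0,0]]]}}

```text
time_s: 27.9
ee_pos: [0.4868, -0.0238, 0.1285]
eef_rot: [-3.142, -0.0, 2.915]
force: [-1.0, -0.2, -2.2]
grip_width: 0.054
grip_force: 35.0
```

{"op": "carry_out", "data": {"commands": [[1,[0,0,1],[0,0,0]],[1,[0,0,1],[0,0,0]],[1,[0,0,1],[0,0,0]],[1,[0,0,0],[0,0,0]]]}}

```text
time_s: 28.4
ee_pos: [0.4868, -0.0238, 0.1254]
eef_rot: [3.142, -0.0, 2.915]
force: [0.3, -0.9, -2.7]
grip_width: 0.0544
grip_force: 35.0
```

{"op": "carry_out", "data": {"commands": [[1,[0,0,1],[0,0,0]],[1,[0,0,1],[0,0,0]],[1,[0,0,1],[0,0,0]],[1,[0,0,0],[0,0,0]]]}}

```text
time_s: 28.9
ee_pos: [0.487, -0.0238, 0.1227]
eef_rot: [3.141, 0.0, 2.915]
force: [0.3, 2.3, 0.1]
grip_width: 0.0544
grip_force: 35.0
```

{"op": "carry_out", "data": {"commands": [[1,[0,0,1],[0,0,0]],[1,[0,0,1],[0,0,0]],[1,[0,0,0],[0,0,0]]]}}

```text
time_s: 29.28
ee_pos: [0.4871, -0.0239, 0.1209]
eef_rot: [3.142, 0.001, 2.915]
force: [-0.9, 1.2, 4.8]
grip_width: 0.0546
grip_force: 35.0
```

{"op": "carry_out", "data": {"commands": [[1,[0,0,1],[0,0,0]],[1,[0,0,1],[0,0,0]],[1,[0,0,0],[0,0,0]]]}}

```text
time_s: 29.65
ee_pos: [0.4867, -0.0239, 0.1182]
eef_rot: [-3.141, -0.0, 2.915]
force: [1.0, 0.6, -3.7]
grip_width: 0.0545
grip_force: 35.0
```

{"op": "carry_out", "data": {"commands": [[1,[0,0,1],[0,0,0]],[1,[0,0,1],[0,0,0]],[1,[0,0,0],[0,0,0]]]}}

```text
time_s: 30.02
ee_pos: [0.487, -0.0239, 0.1166]
eef_rot: [-3.142, 0.0, 2.915]
force: [-0.3, 1.1, 1.8]
grip_width: 0.0544
grip_force: 35.0
```

{"op": "carry_out", "data": {"commands": [[1,[0,0,1],[0,0,0]],[1,[0,0,1],[0,0,0]],[1,[0,0,0],[0,0,0]]]}}

```text
time_s: 30.4
ee_pos: [0.4869, -0.0239, 0.1145]
eef_rot: [-3.142, -0.0, 2.915]
force: [0.5, 1.0, 2.0]
grip_width: 0.0542
grip_force: 35.0
```

{"op": "carry_out", "data": {"commands": [[1,[0,0,1],[0,0,0]],[1,[0,0,1],[0,0,0]],[1,[0,0,0],[0,0,0]]]}}

```text
time_s: 30.78
ee_pos: [0.4868, -0.0239, 0.1124]
eef_rot: [-3.142, -0.0, 2.915]
force: [1.4, 0.8, 1.6]
grip_width: 0.0547
grip_force: 35.0
```

{"op": "carry_out", "data": {"commands": [[1,[0,0,0.7],[0,0,0]],[1,[0,0,0.5],[0,0,0]],[1,[0,0,0],[0,0,0]]]}}

```text
time_s: 31.15
ee_pos: [0.4869, -0.0239, 0.1115]
eef_rot: [-3.142, 0.0, 2.915]
force: [-1.3, 0.4, 5.3]
grip_width: 0.0547
grip_force: 35.0
```

{"op": "carry_out", "data": {"commands": [[1,[0,0,0.5],[0,0,0]],[1,[0,0,0],[0,0,0]]]}}

```text
time_s: 31.4
ee_pos: [0.487, -0.0239, 0.1114]
eef_rot: [-3.142, 0.0, 2.915]
force: [-1.2, 0.3, 10.8]
grip_width: 0.0543
grip_force: 35.0
```

{"op": "carry_out", "data": {"commands": [[1,[0,0,0.5],[0,0,0]],[1,[0,0,0],[0,0,0]]]}}

```text
time_s: 31.65
ee_pos: [0.487, -0.0239, 0.1113]
eef_rot: [-3.142, 0.001, 2.915]
force: [-5.0, 0.4, 15.5]
grip_width: 0.0545
grip_force: 35.0
```

{"op": "carry_out", "data": {"commands": [[1,[0,0,-0.8],[0,0,0]],[0,[0,0,0],[0,0,0]],[0,[0,0,0],[0,0,0]],[0,[0,0,0],[0,0,0]],[0,[0,0,0],[0,0,0]],[0,[0,0,-10],[0,0,0]],[0,[0,0,-30],[0,0,0]],[0,[0,0,-50],[0,0,0]],[0,[0,0,-50],[0,0,0]],[0,[0,0,0],[0,0,0]]]}}

```text
time_s: 32.9
ee_pos: [0.488, -0.024, 0.2553]
eef_rot: [3.141, 0.007, 2.915]
force: [-0.0, -0.6, -1.0]
grip_width: 0.0938
grip_force: 0.0
```

Run:
```python
from h import *
o=ctrl.get_obs(); print(o["force"],o["ee_pos"],o["grip_width"],o["time_s"])
for n in("wrist","side","top"):
    c=ctrl.camera(n)
    for th in("hub_top","runner","drive_key","jam_jar","hopper","lemon","used_mug"): print(n,th,[(np.round(d["at"],4).tolist(),round(d["score"],2)) for d in ctrl.place_of(th,n)])
```

```text
[-0.01731202 -0.64133806 -0.95836836] [ 0.48801651 -0.02399217  0.25529077] 0.09376636153521259 32.9
wrist hub_top [([0.4848, -0.0213, 0.1346], 0.69)]
wrist runner [([0.4904, -0.0229, 0.0885], 0.97), ([0.4582, -0.4102, -0.0076], 0.91)]
wrist drive_key [([0.485, -0.0225, 0.0944], 0.96)]
wrist jam_jar [([0.6267, -0.1746, 0.0017], 0.59)]
wrist hopper [([0.7161, 0.0194, 0.001], 0.77)]
wrist lemon [([0.643, 0.172, 0.0022], 0.92)]
wrist used_mug []
side hub_top [([0.4848, -0.0245, 0.135], 0.77), ([0.4613, -0.4038, 0.0339], 0.6)]
side runner [([0.4856, -0.0189, 0.0815], 0.92), ([0.4584, -0.4016, -0.0031], 0.92)]
side drive_key [([0.4864, -0.0221, 0.1018], 0.69), ([0.4861, -0.0236, 0.0971], 0.53)]
side jam_jar [([0.6272, -0.1826, 0.0014], 0.97)]
side hopper [([0.7157, 0.0251, -0.0006], 0.92)]
side lemon [([0.6428, 0.1682, -0.0017], 0.81)]
side used_mug [([0.6346, 0.389, 0.0006], 0.77)]
top hub_top [([0.4621, -0.4023, 0.0308], 0.64), ([0.6461, 0.1706, 0.0012], 0.36)]
top runner [([0.4605, -0.4035, 0.0007], 0.9), ([0.645, 0.1709, -0.0006], 0.64), ([0.6366, 0.3882, 0.0013], 0.19)]
top drive_key []
top jam_jar []
top hopper [([0.7167, 0.0202, 0.0], 0.92)]
top lemon []
top used_mug [([0.6363, 0.3851, 0.0049], 0.84)]
```

The hub top reads 0.1346 and 0.135 m, against 0.134 m when home. The key is at about 0.096 m as expected, and the other things have not moved. Handing in.

```bash
python3 -c "
from station import ctrl
print(ctrl.hand_in())"
```

```text
the job is handed in; nothing more can be done
None
```

The drive key is fully down in the spindle slot and released, and the upper stone is pressed home flat on the lower stone (peak press reading about 16 N); the job was handed in at about 33 s on the robot clock, with nothing else moved and no verdict returned.

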